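# Bleed the glue-spray air tank

### The job

Let the leftover air out of the small grey air tank before it is put away: on its bleed valve, unscrew the tiny knurled lock nut anticlockwise (seen from above), about half a turn, until it reaches its stop. Then press the freed valve tip fully down, keep it down for about a second and let it spring back up by itself. Leave the nut unscrewed and do not disturb the things standing around the tank.

Things in the scene. Friction and masses are not known exactly. Their poses are not given: they have to be found in the camera images.
- tank: Fixed grey painted air tank, a lying cylinder 100 mm in diameter and 280 mm long, screwed down on a plywood board 130 x 300 x 12 mm. Origin: centre of the board's underside, on the table. Its y axis runs along the cylinder, z up. The cylinder's axis is 77 mm up; on its top stand three equal bosses at y = -80, 0 and +80 mm, with flat tops 131 mm up. The bleed valve, a hexagonal plug and a round gauge sit on these three bosses in any order.
- nut_grip (a point): Centre of the lock nut on the bleed valve: a plain steel round nut with a knurled rim, 18 mm in diameter, 12 mm high, axis upright, at 171 mm above the table when tight. It can be gripped at any yaw. It sits on top of a steel stem 13 mm in diameter whose hexagonal foot (25 mm across corners) is 6 mm high; 28 mm of stem show between foot and tight nut. The point rises with the nut and sinks when the valve pin is pressed. The point turns with the nut.
- lock_nut (a joint): Turn of the lock nut in rad: 0 is fully tight, it grows anticlockwise seen from above, and stops at 3.2. It starts between 0 and 0.5. It needs about 0.06 N m and stays where it is left. It climbs the valve pin 1.5 mm per rad as it unscrews. The nut rides on the sprung pin, so a gripper that turns it without rising pushes the pin down a little.
- pin_tip (a point): Centre of the top face of the valve tip: a steel button 10 mm in diameter and 6 mm high on the end of a 7 mm threaded pin that comes up through the nut. It is 191 mm above the table when up, 20 mm above the centre of the tight nut (15 mm when the nut is at its stop). z up.
- valve_pin (a joint): How far the valve tip is pressed, in m: 0 is up, 0.0035 is fully down against a firm stop. A spring returns it: 2 N starts it, 6 N brings it fully down. While the lock nut is tight the pin is locked; it can only go down as far as the nut has been raised off the stem.
- plug: Fixed steel hexagonal plug on another boss, 26 mm across flats, 30 mm high; does not move. Origin: centre of its foot, 131 mm above the table.
- gauge: Fixed round pressure gauge on the remaining boss, dial 44 mm in diameter, tilted up, top about 50 mm above its foot. Origin: centre of its foot, 131 mm above the table.
- spool: Loose spool of copper wire, 48 mm in diameter, 34 mm high, standing on the table in front of the tank; to be left alone. Origin: centre of its underside.
- bead_bowl: Loose white bowl of beads, 88 mm across, 28 mm high, behind the tank; to be left alone. Origin: centre of its underside.
- screwdriver: Loose screwdriver, 170 mm long, lying behind the tank; to be left alone. Origin near the middle of its length.
- glue: Loose white glue bottle, 42 mm in diameter, 120 mm high, standing beyond the tank's +y end; to be left alone. Origin: centre of its underside.

How it is judged:
By the outcome, as a careful person would: the job done as asked, in the order asked, and still so for the second after the job is handed in, with the robot touching nothing.
It also fails if it takes over 48 s, if anything falls off the work surface, if the arm or the gripper's body presses on something with over 40 N, if the wrist force passes 120 N, or if a joint passes its speed limit or range.

### The arm

A 6-joint arm with a two-finger parallel gripper is mounted at the origin on the work surface. World frame = base frame: x ahead of the robot, y to its left, z up, the work surface at z = 0. Lengths are in mm, angles in rad, forces in N, time in s.
With the tool pointing down it reaches from about 375 to 750 mm from the base axis. Payload 9 kg.
Tool frame: the origin (TCP) lies at the very end of the fingers, on their centre line; the grasp point (between the pads) lies 19 mm behind it; z points along the fingers, y is the direction in which the jaws open and shut (so a half turn about z gives the same grasp; the last joint's range is limited). The gripper opens to 85 mm and grips with 20 to 120 N. Pads are 22 mm wide; open, the fingers measure 114 mm over their backs; the gripper's body (76 mm by 85 mm) begins 54 mm behind the grasp point. The pads swing forward as they close: fully open they stand 13 mm farther back than shut.
Start: joints at [-1.324, 0.104, 0.097, 1.564, 0, 1.353], TCP at [268.961, -536.374, 231.331] pointing down, gripper open.
Joint ranges: [-2.99, 2.99], [-0.84, 1.86], [-1.1, 1.16], [-1.84, 2.11], [-1.51, 1.56], [-3.14, 3.14]. Speed limits (rad/s): [2.22, 2.22, 2.57, 3.14, 3.14, 3.14].

### API

Orientations are given as a unit quaternion [x, y, z, w].
In Python, from plant import manip gives the robot as it stands. The module is installed in compiled form; this text tells all that it offers.
- The arm moves only by the tool step_arm, never from a script. Its arguments are lists of equal length, an entry for each row: "linear": the shift along the tool's x, y, z in mm, a list of three; "dr": the turn, a rotation vector about the tool's x, y, z in rad, a list of three. A call has 1 to 12 rows; each row is the pose to reach, as a shift and turn from the pose commanded when the call began, along the tool's axes at that moment; what a row does not reach only later rows make up. A row lasts 1/10 s, in which the tool goes at most 50 mm and 8.59 degrees, less where a joint would pass 70% of its speed; a pose out of reach is approached as far as the arm can. A call with a gripper value outside its range is refused whole. "claw" is the closure, from 0 (fully open) to 1 (shut), set as the call begins (left out, the last holds). The fingers move at their own pace and stop on an object; "newtons" is the grip in N (left out, the last holds). Time passes only in rows, so rows that repeat a pose let the fingers close. It gives the time, the measured TCP pose, the force and the opening at its end, in the units of the state.
- manip.observe(): the state, without advancing time (a new reading comes with each control period).
- manip.camera(name): name is "side" or "top"; returns the picture (384x512x3 uint8, red, green, blue); there is no depth.
- manip.get_calibration(name): a dict with "vertical_fov" (degrees; the focal length in pixels is half the picture's height over the tangent of half this angle, whatever the lens; pixels are square), "cx", "cy" (the principal point, pixels), "rvec" (rotation vector, rad) and "tvec" (3), from world to camera coordinates, as OpenCV has them. Camera axes: x right, y down, z forward; pixel columns grow to the right and rows downward; lengths in mm; the calibration is good to about 2 mm. A picture is of the moment at which its call begins. get_calibration takes no time and is no camera call.
- manip.job_done(): hands the job in, once; it reports no verdict.
The state is a dict: "clock": time; "joints": joint angles; "joint_vel": joint speeds; "effort": joint torques, N m; "position": TCP position; "orientation": TCP orientation; "force": force on the tool from outside, world axes, zero at the start; "torque": the same for the moment, N m; "width": finger opening in mm.
Only numpy, scipy, OpenCV 4.12 (cv2) and the standard library are available. Lean on these libraries where they do the work, as an engineer would, in place of code of your own. Each camera call takes 0.05 s, during which the arm holds its last target.

## Working session

There is one attempt and no reset: what is moved stays moved. The work goes in short steps, Python scripts to look and compute and a tool call to move; the robot and the scene stay as the last step left them, time stands still between calls to the robot, and variables do not carry over. Pictures are saved under pics/ and viewed, and the job is handed in when it is done.

Besides the shell and the picture viewer there is one more tool, called after ">>>" as name(argument=value, ...), one argument or row to a line, values as JSON. step_arm: Moves the arm, as the interface text tells. Its arguments: {"type":"object","properties":{"linear":{"type":"array"},"dr":{"type":"array"},"claw":{"type":"number"},"newtons":{"type":"number"}},"required":["linear","dr"]}

```bash
mkdir -p pics; python3 - <<'E'
from plant import manip
import cv2
for n in("side","top"):
    c=manip.get_calibration(n);print(n,c)
    im=manip.camera(n);cv2.imwrite(f"pics/{n}0.png",cv2.cvtColor(im,cv2.COLOR_RGB2BGR))
print(manip.observe())
E
```

```text
side {'vertical_fov': 52.80416773394299, 'cx': 263.11149583858776, 'cy': 188.7109584604434, 'rvec': array([ 0.69416657, -2.65707295,  1.09468867]), 'tvec': array([559.8148725 , 278.78823631, 831.58315649])}
top {'vertical_fov': 48.86364932306989, 'cx': 258.18631305230736, 'cy': 194.49706694488452, 'rvec': array([ 2.18593463, -2.16225477,  0.15738335]), 'tvec': array([ 47.43138239, 630.8419928 , 998.60898998])}
{'clock': 0.1, 'joints': array([-1.32370501e+00,  1.04654907e-01,  9.65592466e-02,  1.56387790e+00,
        1.40328796e-05,  1.35311352e+00]), 'joint_vel': array([-6.69362784e-04, -3.31343704e-04,  1.53044832e-03,  1.26262955e-03,
        1.29913656e-04,  3.90852481e-05]), 'effort': array([ 5.61556648e-03, -5.58206534e+01,  5.04720926e+01,  1.31487788e-02,
       -3.32669606e-04,  2.65490780e-05]), 'position': array([ 268.88300875, -536.06069168,  230.59782109]), 'orientation': array([ 9.73119257e-01,  2.30301032e-01, -1.63918507e-06, -5.88656698e-04]), 'force': array([ 1.27408912,  0.80694447, -0.3594409 ]), 'torque': array([0.05847579, 0.00095616, 0.00495044]), 'width': 85.23322518735259}
```

View pics/side0.png

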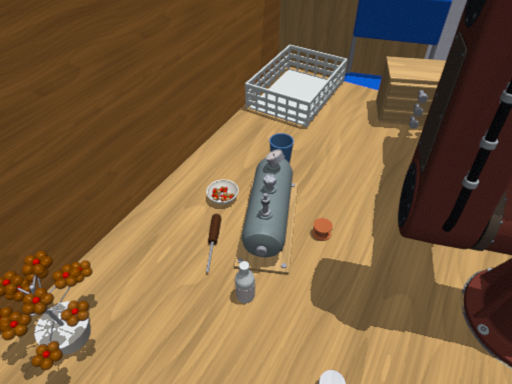

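View pics/top0.png

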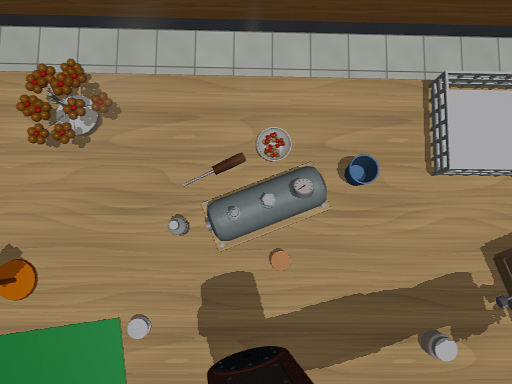

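```bash
python3 - <<'E'
import cv2,numpy as np
a=cv2.imread("pics/side0.png")[140:275,225:310];b=cv2.imread("pics/top0.png")[155:255,195:335]
cv2.imwrite("pics/sc.png",cv2.resize(a,None,fx=4.4,fy=4.4,interpolation=cv2.INTER_CUBIC)) 
cv2.imwrite("pics/tc.png",cv2.resize(b,None,fx=5.5,fy=5.5,interpolation=cv2.INTER_CUBIC))
E
```

```text
(no output)
```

View pics/sc.png

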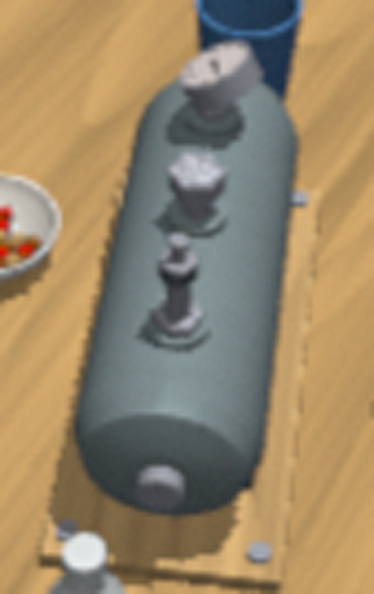

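View pics/tc.png

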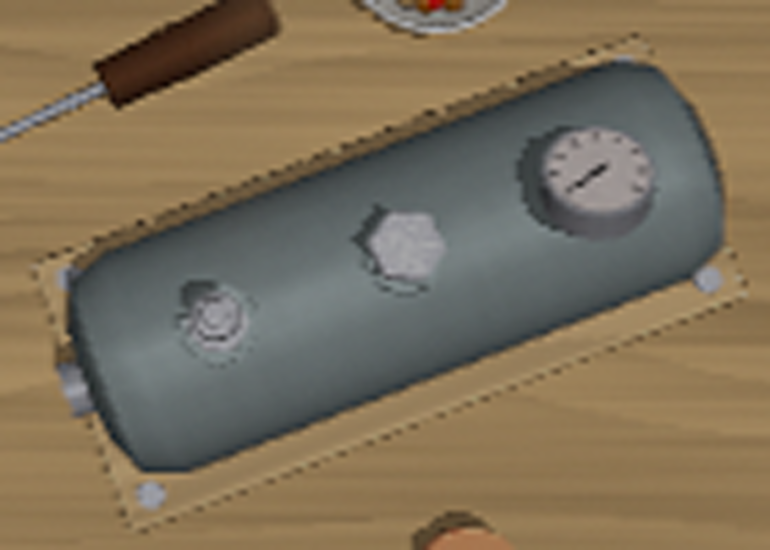

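```bash
cat > h.py <<'E'
import cv2,numpy as np
from plant import manip
def cal(n):
    c=manip.get_calibration(n);f=192/np.tan(np.radians(c["vertical_fov"])/2)
    K=np.array([[f,0,c["cx"]],[0,f,c["cy"]],[0,0,1]]);return K,cv2.Rodrigues(c["rvec"])[0],c["tvec"]
def ray(n,p):
    K,R,t=cal(n);return -R.T@t,R.T@np.linalg.solve(K,[p[0],p[1],1])
def atz(n,p,z):
    o,d=ray(n,p);return o+d*(z-o[2])/d[2]
def tri(ps,pt):
    P=[k@np.c_[R,t] for k,R,t in(cal("side"),cal("top"))]
    X=cv2.triangulatePoints(P[0],P[1],np.array(ps,float).reshape(2,1),np.array(pt,float).reshape(2,1));return (X[:3]/X[3]).ravel()
def proj(n,X):
    K,R,t=cal(n);p=K@(R@np.array(X,float)+t);return p[:2]/p[2]
def crop(n,im,x0,y0,w,h,s,out):
    a=im[y0:y0+h,x0:x0+w];cv2.imwrite(out,cv2.resize(a,None,fx=s,fy=s,interpolation=cv2.INTER_CUBIC))
E
python3 - <<'E'
from h import *
crop(0,cv2.imread("pics/side0.png"),250,180,35,45,13,"pics/sc2.png")
crop(0,cv2.imread("pics/top0.png"),220,198,30,30,18,"pics/tc2.png")
E
```

```text
(no output)
```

View pics/sc2.png

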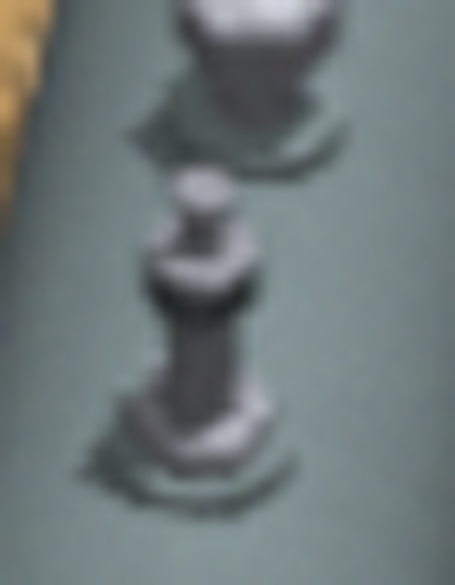

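View pics/tc2.png

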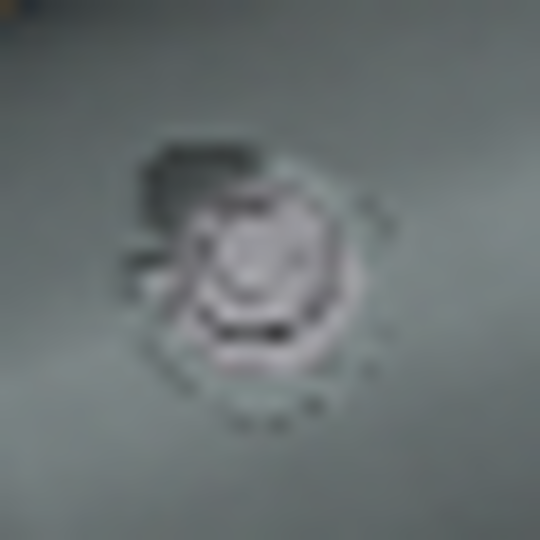

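```bash
python3 - <<'E'
from h import *
s=(265.35,193.9);t=(233.7,211.8)
print(tri(s,t),atz("side",s,191),atz("top",t,191))
C=[atz("top",(195+(u+.5)/5.5-.5,155+(v+.5)/5.5-.5),12) for u,v in[(35,262),(640,38),(745,292),(135,528)]]
for i in range(4):print(C[i].round(1),np.linalg.norm(C[i]-C[(i+1)%4]).round(1))
c=sum(C)/4;d=(C[0]+C[3]-C[1]-C[2])[:2];d/=np.linalg.norm(d);print("c",c,"dir",d,"yaw",np.arctan2(-d[0],d[1]))
for y in(-80,0,80):print(y,c[:2]+d*y)
# stem foot boss check : hex foot centre
print([ (n,proj(n,[*(c[:2]+d*80),191])) for n in("side","top")])
# other objects
print("glue",atz("top",(178,226),120),"plug",atz("top",(195+405/5.5,155+243/5.5),161),"gauge", atz("top",(195+598/5.5,155+172/5.5),175))
print("bowl",atz("top",(274,144),28),"spool",atz("top",(280,260),34))
from scipy.spatial.transform import Rotation as R
print(R.from_quat(manip.observe()["orientation"]).as_matrix().round(3))
E
```

```text
[575.81069747 108.94705358 189.75237445] [575.55041628 110.11142166 191.        ] [575.46679066 108.80099145 191.        ]
[611.9 196.1  12. ] 295.7
[719.1 -79.6  12. ] 126.3
[ 602.1 -127.    12. ] 296.4
[492.9 148.5  12. ] 128.2
c [606.52347548  34.4957059   12.        ] dir [-0.36539576  0.93085227] yaw 0.3740579221140159
-80 [635.75513597 -39.9724754 ]
0 [606.52347548  34.4957059 ]
80 [577.291815   108.96388719]
[('side', array([264.89438538, 193.27199892])), ('top', array([233.6352046, 210.9178019]))]
glue [547.88062986 233.78312641 120.        ] plug [605.76212735  35.14477517 161.        ] gauge [632.81931358 -38.72913058 175.        ]
bowl [759.12877775  15.6175677   28.        ] spool [4.72054467e+02 1.12122442e-01 3.40000000e+01]
[[ 0.894  0.448 -0.   ]
 [ 0.448 -0.894  0.001]
 [ 0.    -0.001 -1.   ]]
```

>>> step_arm(
  linear=[
    [16,-12,-10],
    [48,-37,-15],
    [84,-65,-15],
    [120,-94,-15],
    [158,-123,-15],
    [197,-154,-15],
    [236,-184,-15],
    [275,-214,-15],
    [314,-245,-15],
    [353,-275,-15],
    [390,-304,-15],
    [420,-327,-15],
  ],
  dr=[
    [0,0,-0.06],
    [0,0,-0.14],
    [0,0,-0.22],
    [0,0,-0.3],
    [0,0,-0.4],
    [0,0,-0.5],
    [0,0,-0.6],
    [0,0,-0.7],
    [0,0,-0.8],
    [0,0,-0.9],
    [0,0,-1.0],
    [0,0,-1.106],
  ],
  claw=0.5,
  newtons=30,
)

```text
clock: 1.3
position: [498.3, -53.2, 246.1]
orientation: [0.705, 0.709, 0.0, -0.0]
force: [0.5, 0.2, -0.2]
width: 42.6
```

>>> step_arm(
  linear=[
    [25,12,0],
    [60,28,0],
    [95,45,0],
    [130,61,0],
    [155,73,0],
    [165,77.9,0],
    [165,77.9,0],
    [165,77.9,0],
  ],
  dr=[
    [0,0,0],
    [0,0,0],
    [0,0,0],
    [0,0,0],
    [0,0,0],
    [0,0,0],
    [0,0,0],
    [0,0,0],
  ],
)

```text
clock: 2.1
position: [575.4, 108.5, 246.1]
orientation: [0.707, 0.707, -0.0, -0.0]
force: [-0.2, 0.3, 0.4]
width: 43.0
```

```bash
python3 - <<'E'
from h import *
for n in("side","top"):
    im=manip.camera(n)[:,:,::-1].copy();cv2.imwrite(f"pics/{n}1.png",im)
crop(0,cv2.imread("pics/side1.png"),220,130,90,100,6,"pics/s1c.png")
o=manip.observe();print(o["position"],o["orientation"],o["force"],o["torque"],o["joints"])
print(proj("side",o["position"]),proj("top",o["position"]))
E
```

```text
[575.45343518 108.07348948 246.33162257] [ 7.07539895e-01  7.06673383e-01 -1.52757244e-04  5.71668465e-05] [-0.93263698 -0.59146712  0.23461388] [-0.01432529  0.04795987 -0.03718914] [-3.73888882e-02  6.38062280e-02  8.22001066e-02  1.58931438e+00
 -3.01647233e-04  1.53463289e+00]
[266.17783817 174.3609566 ] [233.24333088 209.64737463]
```

View pics/s1c.png

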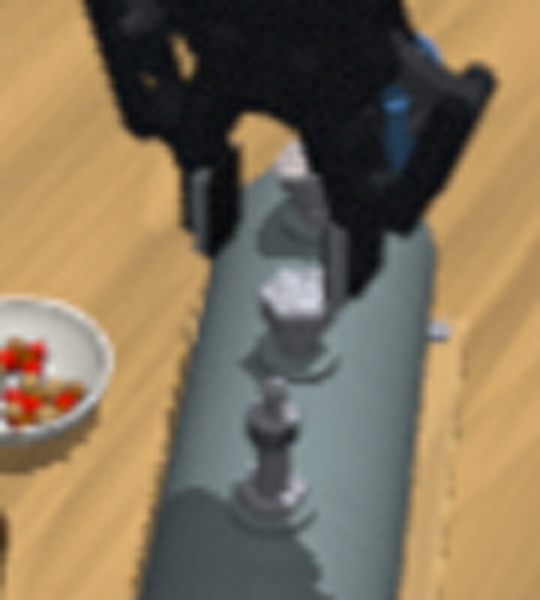

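View pics/top1.png

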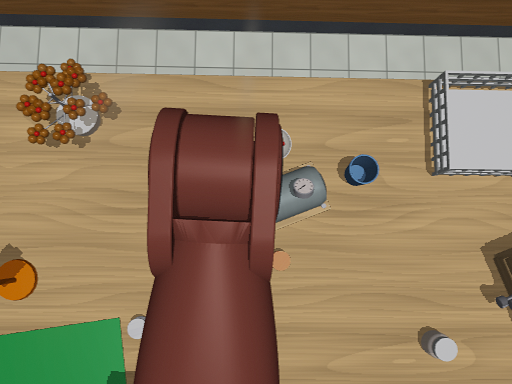

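>>> step_arm(
  linear=[
    [0.6,0.6,10],
    [0.6,0.6,25],
    [0.6,0.6,40],
    [0.6,0.6,55],
    [0.6,0.6,70],
    [0.6,0.6,82],
    [0.6,0.6,90],
    [0.6,0.6,94],
    [0.6,0.6,94],
    [0.6,0.6,94],
  ],
  dr=[
    [0,0,0],
    [0,0,0],
    [0,0,0],
    [0,0,0],
    [0,0,0],
    [0,0,0],
    [0,0,0],
    [0,0,0],
    [0,0,0],
    [0,0,0],
  ],
)

```text
clock: 3.2
position: [576.7, 109.8, 152.9]
orientation: [0.707, 0.707, 0.0, 0.0]
force: [-0.2, 0.4, 0.1]
width: 42.6
```

```bash
python3 - <<'E'
from h import *
for n in("side",):
    im=manip.camera(n)[:,:,::-1].copy();cv2.imwrite(f"pics/{n}2.png",im)
crop(0,cv2.imread("pics/side2.png"),235,160,60,60,10,"pics/s2c.png")
o=manip.observe();print(o["position"],o["orientation"],o["force"],o["torque"],o["joints"])
print(proj("side",o["position"]),proj("side",[575.8,109.2,191]),proj("side",[575.8,109.2,171]))
E
```

```text
[576.74924038 109.76945882 153.01447044] [7.07112881e-01 7.07100458e-01 3.37215319e-04 4.49204533e-04] [ 0.34010392 -0.29047157  0.26804834] [-0.01276539 -0.02680001 -0.02978917] [-3.44398633e-02  6.25201089e-02 -8.82995699e-02  1.41885969e+00
 -1.19997281e-04  1.53637396e+00]
[264.75725683 205.59662775] [265.45420908 193.58980865] [265.35070239 200.00299442]
```

View pics/s2c.png

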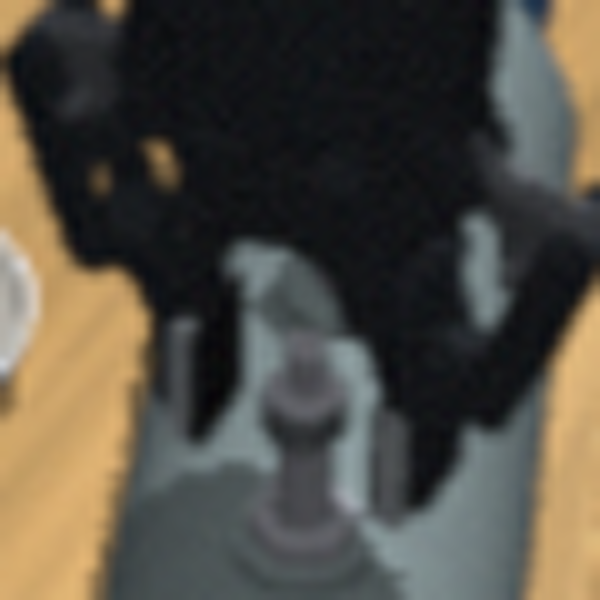

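>>> step_arm(
  linear=[
    [0,0,0.5],
    [0,0,1],
    [0,0,1],
    [0,0,1],
    [0,0,1],
    [0,0,1],
    [0,0,1],
    [0,0,1],
  ],
  dr=[
    [0,0,0],
    [0,0,0],
    [0,0,0],
    [0,0,0],
    [0,0,0],
    [0,0,0],
    [0,0,0],
    [0,0,0],
  ],
  claw=1,
  newtons=20,
)

```text
clock: 4.05
position: [576.8, 109.8, 151.8]
orientation: [0.707, 0.707, 0.0, 0.0]
force: [2.4, 1.0, 5.1]
width: 16.9
```

```bash
python3 - <<'E'
from h import *
for n in("side",):
    im=manip.camera(n)[:,:,::-1].copy();cv2.imwrite(f"pics/{n}3.png",im)
crop(0,cv2.imread("pics/side3.png"),235,160,60,60,10,"pics/s3c.png")
o=manip.observe();print(o["position"],o["orientation"],o["force"],o["torque"],o["width"])
E
```

```text
[576.819926   109.80604002 151.77569966] [7.07100460e-01 7.07112807e-01 4.42971408e-04 4.70301728e-04] [2.97381225 0.95572782 4.47288826] [ 0.02739579 -0.58001746 -0.02489649] 16.79070170211471
```

View pics/s3c.png

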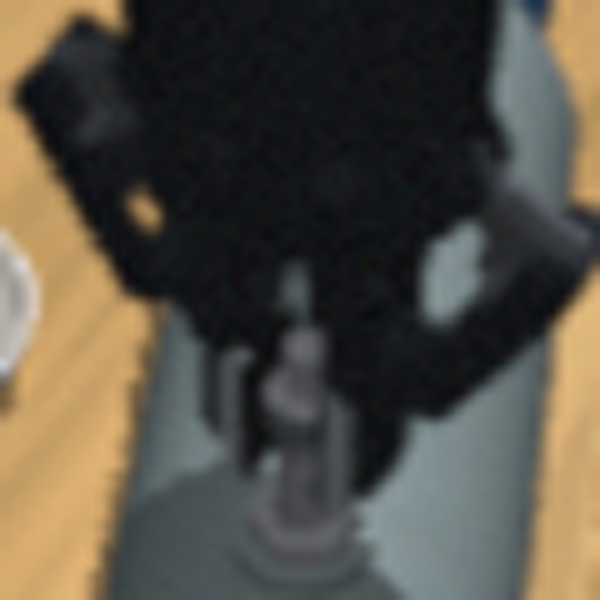

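>>> step_arm(
  linear=[
    [0,0,0],
    [0,0,0],
    [0,0.1,-0.1],
    [0,0.2,-0.2],
    [0,0.2,-0.4],
    [0,0.2,-0.6],
    [0,0.2,-0.75],
    [0,0.2,-0.9],
    [0,0.2,-1.05],
    [0,0.2,-1.2],
    [0,0.2,-1.2],
  ],
  dr=[
    [0,0,0],
    [0,0,0],
    [0,0,-0.05],
    [0,0,-0.15],
    [0,0,-0.25],
    [0,0,-0.35],
    [0,0,-0.45],
    [0,0,-0.55],
    [0,0,-0.65],
    [0,0,-0.75],
    [0,0,-0.8],
  ],
  newtons=40,
)

```text
clock: 5.2
position: [576.7, 109.8, 152.4]
orientation: [0.374, 0.927, 0.0, 0.0]
force: [3.8, 0.5, 2.3]
width: 16.4
```

```bash
python3 - <<'E'
from h import *
for n in("side",):
    im=manip.camera(n)[:,:,::-1].copy();cv2.imwrite(f"pics/{n}4.png",im)
crop(0,cv2.imread("pics/side4.png"),235,160,60,60,10,"pics/s4c.png")
o=manip.observe();print(o["position"],o["orientation"],o["force"],o["torque"],o["width"],o["joints"])
E
```

```text
[576.73055274 109.76683753 152.39412812] [3.73540485e-01 9.27613859e-01 4.93519669e-05 1.76411090e-04] [ 3.89740215 -0.51853507  2.33047888] [ 0.05420804 -0.7230823  -0.04544844] 16.118691020230422 [-3.44944762e-02  6.35541073e-02 -8.83510170e-02  1.41852588e+00
 -2.76515329e-05  7.31151267e-01]
```

View pics/s4c.png

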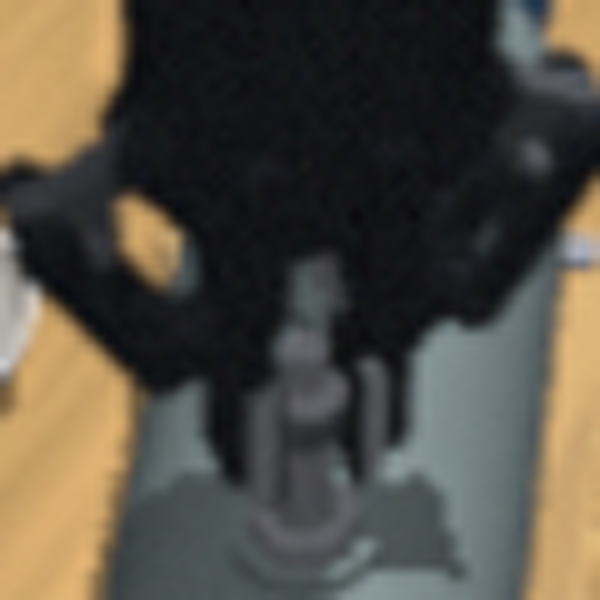

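>>> step_arm(
  linear=[
    [0,0,-0.15],
    [0,0,-0.3],
    [0,0,-0.45],
    [0,0,-0.6],
    [0,0,-0.75],
    [0,0,-0.9],
    [0,0,-1.05],
    [0,0,-1.2],
    [0,0,-1.35],
    [0,0,-1.5],
    [0,0,-1.65],
    [0,0,-1.8],
  ],
  dr=[
    [0,0,-0.1],
    [0,0,-0.2],
    [0,0,-0.3],
    [0,0,-0.4],
    [0,0,-0.5],
    [0,0,-0.6],
    [0,0,-0.7],
    [0,0,-0.8],
    [0,0,-0.9],
    [0,0,-1.0],
    [0,0,-1.1],
    [0,0,-1.2],
  ],
)

```text
clock: 6.45
position: [576.7, 109.7, 154.2]
orientation: [-0.214, 0.977, -0.0, 0.0]
force: [3.5, -0.0, 1.7]
width: 16.1
```

```bash
python3 - <<'E'
from h import *
for n in("side",):
    im=manip.camera(n)[:,:,::-1].copy();cv2.imwrite(f"pics/{n}5.png",im)
crop(0,cv2.imread("pics/side5.png"),235,160,60,60,10,"pics/s5c.png")
o=manip.observe();print(o["position"],o["orientation"],o["force"],o["torque"],o["width"],o["joints"])
E
```

```text
[576.74664585 109.68843632 154.24397405] [-2.17146241e-01  9.76139059e-01 -1.37078725e-04  1.69662256e-04] [3.73089592 0.31513989 2.62969521] [-0.0191424  -0.76024997 -0.022621  ] 15.981393486717316 [-3.45494789e-02  6.31743095e-02 -8.53888643e-02  1.42183593e+00
 -1.80319145e-04 -4.72329521e-01]
```

View pics/s5c.png

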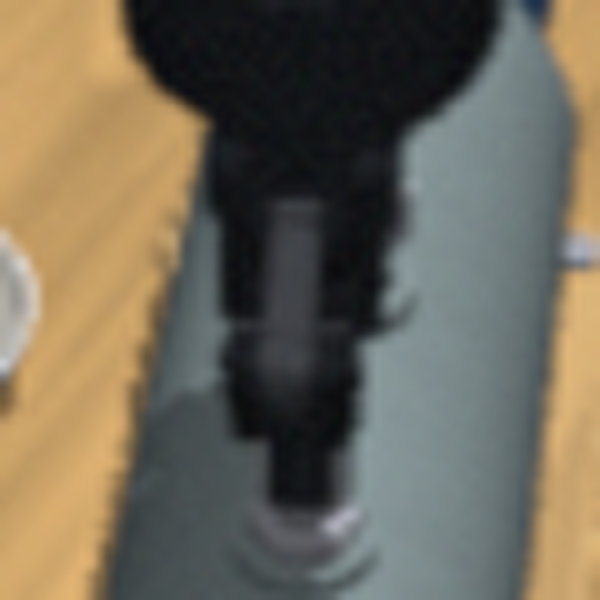

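>>> step_arm(
  linear=[
    [0,0,-0.15],
    [0,0,-0.3],
    [0,0,-0.45],
    [0,0,-0.6],
    [0,0,-0.75],
    [0,0,-0.9],
    [0,0,-0.95],
    [0,0,-1.0],
    [0,0,-1.05],
    [0,0,-1.1],
  ],
  dr=[
    [0,0,-0.1],
    [0,0,-0.2],
    [0,0,-0.3],
    [0,0,-0.4],
    [0,0,-0.5],
    [0,0,-0.6],
    [0,0,-0.65],
    [0,0,-0.7],
    [0,0,-0.75],
    [0,0,-0.8],
  ],
)

```text
clock: 7.5
position: [576.8, 109.7, 155.4]
orientation: [-0.576, 0.817, -0.0, 0.0]
force: [3.3, 0.4, 1.9]
width: 16.3
```

```bash
python3 - <<'E'
from h import *
o=manip.observe();print(o["position"],o["orientation"],o["force"],o["torque"],o["width"],o["joints"],o["effort"])
E
```

```text
[576.77742484 109.67388295 155.37719708] [-5.76096991e-01  8.17381296e-01 -2.39645523e-04  1.28808190e-04] [3.28735924 0.39560506 1.94520477] [-0.1052408  -0.78417168 -0.12737896] 16.291168265437015 [-3.45486173e-02  6.29203324e-02 -8.35967226e-02  1.42378447e+00
 -2.26395214e-04 -1.26243991e+00] [ 6.19103070e-01 -5.18518567e+01  4.73682976e+01  1.66935436e+00
  2.20162055e-02  7.57071711e-01]
```

>>> step_arm(
  linear=[
    [0,0,-0.05],
    [0,0,-0.1],
    [0,0,-0.15],
    [0,0,-0.15],
  ],
  dr=[
    [0,0,-0.05],
    [0,0,-0.1],
    [0,0,-0.15],
    [0,0,-0.15],
  ],
)

```text
clock: 7.9
position: [576.8, 109.7, 155.6]
orientation: [-0.635, 0.772, -0.0, 0.0]
force: [4.6, 0.1, 2.5]
width: 16.2
```

```bash
python3 - <<'E'
from h import *
o=manip.observe();print(o["position"],o["orientation"],o["force"],o["torque"],o["width"],o["joints"],o["effort"])
E
```

```text
[576.76753318 109.70271147 155.56803834] [-6.35476024e-01  7.72120553e-01 -2.45843985e-04  1.20448670e-04] [4.57665574 0.07289205 2.47567448] [-0.13075278 -0.86633136  0.04797274] 16.159263509234112 [-3.45079945e-02  6.28528398e-02 -8.33206053e-02  1.42411690e+00
 -2.09225663e-04 -1.41175787e+00] [  0.67302659 -51.79224372  47.20535159   1.81198619   0.06595326
  -0.70673129]
```

>>> step_arm(
  linear=[
    [0,0,-0.05],
    [0,0,-0.1],
    [0,0,-0.15],
  ],
  dr=[
    [0,0,-0.06],
    [0,0,-0.12],
    [0,0,-0.18],
  ],
)

```text
clock: 8.2
position: [576.8, 109.7, 155.7]
orientation: [-0.703, 0.712, -0.0, 0.0]
force: [3.7, 0.2, 2.4]
width: 16.3
```

```bash
python3 - <<'E'
from h import *
o=manip.observe();print(o["position"],o["orientation"],o["force"],o["torque"],o["width"],o["joints"][5],o["effort"])
E
```

```text
[576.77372178 109.69180299 155.74037363] [-7.02509775e-01  7.11674029e-01 -2.84024455e-04  1.10245772e-04] [3.66875915 0.16207674 2.43931902] [-0.06751166 -0.85680061 -0.19654601] 16.318686762153394 -1.5923517267197864 [  0.84138863 -51.72999501  47.140131     1.81744259   0.05999808
   0.82840702]
```

>>> step_arm(
  linear=[
    [0,0,0],
    [0,0,0],
    [0,0,0],
  ],
  dr=[
    [0,0,-0.06],
    [0,0,-0.12],
    [0,0,-0.18],
  ],
)

```text
clock: 8.5
position: [576.9, 108.9, 155.8]
orientation: [0.763, -0.646, 0.001, 0.0]
force: [4.2, -3.7, 2.5]
width: 16.3
```

```bash
python3 - <<'E'
from h import *
o=manip.observe();print(o["position"],o["orientation"],o["force"],o["torque"],o["width"],o["joints"][5],o["effort"])
E
```

```text
[576.91046808 108.91802624 155.75468349] [ 7.63330668e-01 -6.46007344e-01  7.88638356e-04  4.25197211e-04] [ 4.21948177 -3.73838793  2.45328806] [-0.55344987 -0.85269951  0.08739457] 16.26637781516378 -1.7720168907192337 [  3.00685734 -51.74683928  46.98571444   1.93674982   0.94478767
   0.78972805]
```

>>> step_arm(
  linear=[
    [0,0,0],
    [0,0,0],
    [0,0,0],
    [0,0,0],
    [0,0,-10],
    [0,0,-30],
    [0,0,-60],
    [0,0,-90],
    [0,0,-90],
  ],
  dr=[
    [0,0,-0.18],
    [0,0,-0.18],
    [0,0,-0.18],
    [0,0,-0.18],
    [0,0,-0.18],
    [0,0,-0.18],
    [0,0,-0.18],
    [0,0,-0.18],
    [0,0,-0.18],
  ],
  claw=0.5,
)

```text
clock: 9.4
position: [578.2, 109.8, 251.2]
orientation: [0.819, -0.574, 0.003, -0.002]
force: [0.7, 0.6, 0.4]
width: 42.5
```

```bash
python3 - <<'E'
from h import *
for n in("side",):
    im=manip.camera(n)[:,:,::-1].copy();cv2.imwrite(f"pics/{n}6.png",im)
crop(0,cv2.imread("pics/side6.png"),250,180,35,45,13,"pics/s6c.png")
o=manip.observe();print(o["position"],o["orientation"],o["force"],o["torque"],o["width"],o["joints"])
E
```

```text
[577.65316743 109.77955459 248.70022664] [ 0.81861947 -0.57433224  0.00183154 -0.00113323] [-1.38641919  0.5775116  -0.33533868] [0.04739065 0.00263725 0.00678297] 42.38283513494168 [-3.43783075e-02  6.62405193e-02  8.90348929e-02  1.58928432e+00
 -1.00510248e-04 -1.95239153e+00]
```

View pics/s6c.png

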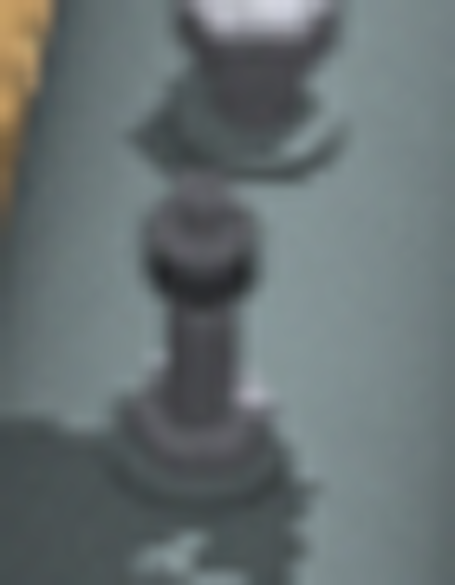

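>>> step_arm(
  linear=[
    [0.1,-0.3,20],
    [0.1,-0.3,50],
    [0.1,-0.3,75],
    [0.1,-0.3,88],
    [0.1,-0.3,89.5],
    [0.1,-0.3,89.5],
    [0.1,-0.3,89.5],
  ],
  dr=[
    [0,0,0.1],
    [0,0,0.2],
    [0,0,0.3],
    [0,0,0.3],
    [0,0,0.3],
    [0,0,0.3],
    [0,0,0.3],
  ],
)

```text
clock: 10.15
position: [577.6, 109.8, 157.7]
orientation: [0.724, -0.689, 0.001, -0.001]
force: [-0.1, 0.6, 0.6]
width: 42.5
```

>>> step_arm(
  linear=[
    [0,0,0],
    [0,0,0],
    [0,0,0],
    [0,0,0],
    [0,0,0],
    [0,0,0],
  ],
  dr=[
    [0,0,0],
    [0,0,0],
    [0,0,0],
    [0,0,0],
    [0,0,0],
    [0,0,0],
  ],
  claw=1,
  newtons=40,
)

```text
clock: 10.75
position: [577.0, 109.8, 156.4]
orientation: [0.724, -0.69, 0.0, -0.0]
force: [-1.2, -0.1, 3.3]
width: 16.0
```

```bash
python3 - <<'E'
from h import *
o=manip.observe();print(o["position"],o["orientation"],o["force"],o["torque"],o["width"],o["joints"][5],o["effort"])
E
```

```text
[576.97327499 109.77434941 156.37904623] [ 7.24029940e-01 -6.89768512e-01  2.01510013e-04 -7.69147656e-05] [-1.20949943 -0.08566057  3.26110852] [-0.04817187  0.2299104   0.02530571] 15.970553051318788 -1.6536545571647472 [ 1.12758405e-01 -5.24033654e+01  4.96747684e+01 -5.34203164e-01
  1.42922373e-01  7.02566409e-03]
```

>>> step_arm(
  linear=[
    [0,0,0],
    [0,0,0],
    [0,0,0],
  ],
  dr=[
    [0,0,-0.04],
    [0,0,-0.08],
    [0,0,-0.08],
  ],
)

```text
clock: 11.05
position: [576.9, 109.8, 156.3]
orientation: [0.751, -0.66, 0.0, -0.0]
force: [-0.8, -0.3, 3.0]
width: 16.2
```

```bash
python3 - <<'E'
from h import *
o=manip.observe();print(o["position"],o["orientation"],o["force"],o["torque"],o["width"],o["joints"][5],o["effort"])
E
```

```text
[576.93759574 109.78578458 156.29833364] [ 7.51200420e-01 -6.60074169e-01  1.33806475e-04 -4.21858151e-05] [-0.79753633 -0.34838481  2.96785478] [-0.0981294   0.25560347 -0.02306068] 16.204458808336003 -1.7341660016107305 [  0.12556098 -52.257725    49.51365709  -0.5249624    0.1441791
  -0.56766523]
```

>>> step_arm(
  linear=[
    [0,0,0],
    [0,0,0],
    [0,0,0],
  ],
  dr=[
    [0,0,-0.05],
    [0,0,-0.1],
    [0,0,-0.1],
  ],
)

```text
clock: 11.35
position: [576.9, 109.6, 156.2]
orientation: [0.783, -0.622, 0.0, 0.0]
force: [-1.1, -2.4, 2.2]
width: 16.2
```

```bash
python3 - <<'E'
from h import *
o=manip.observe();print(o["position"],o["orientation"],o["force"],o["torque"],o["width"],o["joints"][5],o["effort"])
E
```

```text
[576.91040385 109.6139945  156.21425542] [ 7.82973451e-01 -6.22055076e-01  1.90795055e-04  1.42070655e-04] [-1.09718406 -2.41378838  2.19506525] [-0.3577695   0.21605274  0.04854146] 16.229134022755975 -1.8333871262549317 [  0.74173881 -52.42717981  49.55901504  -0.42921969   0.46849119
  -0.62665427]
```

>>> step_arm(
  linear=[
    [0,0,0],
    [0,0,0],
    [0,0,0],
    [0,0,0],
  ],
  dr=[
    [0,0,-0.08],
    [0,0,-0.16],
    [0,0,-0.24],
    [0,0,-0.24],
  ],
)

```text
clock: 11.75
position: [577.0, 109.6, 156.2]
orientation: [0.852, -0.524, 0.0, 0.0]
force: [-0.5, -2.7, 2.2]
width: 16.1
```

```bash
python3 - <<'E'
from h import *
o=manip.observe();print(o["position"],o["orientation"],o["force"],o["torque"],o["width"],o["joints"][5],o["effort"])
E
```

```text
[577.02027833 109.59256565 156.24942691] [ 8.51676287e-01 -5.24068131e-01  2.89030602e-04  1.12739611e-04] [-0.54564181 -2.68793137  2.1597972 ] [-0.42489458  0.0969368   0.10053249] 16.126581754545764 -2.072892152799519 [  1.11495517 -52.35306501  49.3051672   -0.16415707   0.60906697
  -1.06041804]
```

>>> step_arm(
  linear=[
    [0,0,0],
    [0,0,0],
    [0,0,0],
    [0,0,0],
    [0,0,-10],
    [0,0,-25],
    [0,0,-40],
    [0,0,-50],
    [0,0,-50],
  ],
  dr=[
    [0,0,0],
    [0,0,0],
    [0,0,0],
    [0,0,0],
    [0,0,0],
    [0,0,0],
    [0,0,0],
    [0,0,0],
    [0,0,0],
  ],
  claw=0.5,
)

```text
clock: 12.65
position: [578.0, 109.8, 208.8]
orientation: [0.852, -0.524, 0.002, -0.001]
force: [0.9, 0.3, 0.5]
width: 42.4
```

>>> step_arm(
  linear=[
    [0,0,0],
    [0,0,0],
    [0,0,0],
    [0,0,0],
    [0,0,0],
    [0,0,0],
    [0,0,0],
  ],
  dr=[
    [0,0,0.1],
    [0,0,0.2],
    [0,0,0.3],
    [0,0,0.4],
    [0,0,0.4],
    [0,0,0.4],
    [0,0,0.4],
  ],
  claw=1,
)

```text
clock: 13.35
position: [576.8, 109.8, 206.0]
orientation: [0.732, -0.682, -0.0, 0.0]
force: [-0.2, 0.2, 0.6]
width: 0.1
```

```bash
python3 - <<'E'
from h import *
for n in("side",):
    im=manip.camera(n)[:,:,::-1].copy();cv2.imwrite(f"pics/{n}7.png",im)
crop(0,cv2.imread("pics/side7.png"),240,165,50,50,11,"pics/s7c.png")
o=manip.observe();print(o["position"],o["orientation"],o["force"],o["torque"],o["width"],o["joints"])
E
```

```text
[576.81933209 109.7927356  206.09582539] [ 7.31451175e-01 -6.81893815e-01  4.95984781e-06  6.16167376e-05] [-0.66614962  0.13365186 -0.06131652] [ 0.0035775   0.04423615 -0.00226718] -0.34839327245231605 [-3.44058913e-02  6.10719403e-02  6.35296271e-03  1.51615075e+00
 -9.94871380e-05 -1.67530126e+00]
```

View pics/s7c.png

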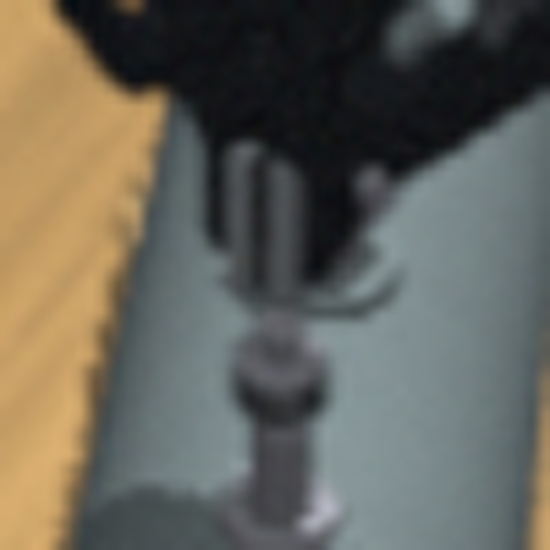

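```bash
python3 - <<'E'
from h import *
f=lambda X:((proj("side",X)-[240,165]+.5)*11).round(0)
for dx in(-10,0,10):
  for dy in(-11,0,11): print(dx,dy,f([577+dx,109.8+dy,206]))
print(f([577,109.8,191]),f([577,109.8,181.8]))
E
```

```text
-10 -11 [353. 248.]
-10 0 [325. 284.]
-10 11 [298. 320.]
0 -11 [307. 230.]
0 0 [279. 265.]
0 11 [251. 301.]
10 -11 [262. 212.]
10 0 [234. 247.]
10 11 [205. 283.]
[279. 320.] [278. 352.]
```

>>> step_arm(
  linear=[
    [0,0,5],
    [0,0,10],
    [0,0,13],
    [0,0,15],
    [0,0,16],
    [0,0,16],
  ],
  dr=[
    [0,0,0],
    [0,0,0],
    [0,0,0],
    [0,0,0],
    [0,0,0],
    [0,0,0],
  ],
)

```text
clock: 14.0
position: [576.7, 109.8, 190.3]
orientation: [0.731, -0.682, -0.0, 0.0]
force: [-1.8, 0.0, 1.9]
width: -0.1
```

>>> step_arm(
  linear=[
    [0,0,0.5],
    [0,0,1],
    [0,0,1.5],
    [0,0,2],
    [0,0,2.5],
    [0,0,2.5],
  ],
  dr=[
    [0,0,0],
    [0,0,0],
    [0,0,0],
    [0,0,0],
    [0,0,0],
    [0,0,0],
  ],
)

```text
clock: 14.6
position: [576.9, 109.8, 187.8]
orientation: [0.731, -0.683, 0.0, -0.0]
force: [-2.5, -0.3, 4.5]
width: 0.2
```

>>> step_arm(
  linear=[
    [0,0,0.5],
    [0,0,1],
    [0,0,1],
  ],
  dr=[
    [0,0,0],
    [0,0,0],
    [0,0,0],
  ],
)

```text
clock: 14.9
position: [577.0, 109.8, 187.5]
orientation: [0.731, -0.682, 0.0, -0.0]
force: [-4.7, 0.6, 9.0]
width: 0.4
```

>>> step_arm(
  linear=[
    [0,0,0.3],
    [0,0,0.5],
    [0,0,0.5],
    [0,0,0.5],
    [0,0,0.5],
    [0,0,0.5],
    [0,0,0.5],
    [0,0,0.5],
    [0,0,0.5],
    [0,0,0.5],
  ],
  dr=[
    [0,0,0],
    [0,0,0],
    [0,0,0],
    [0,0,0],
    [0,0,0],
    [0,0,0],
    [0,0,0],
    [0,0,0],
    [0,0,0],
    [0,0,0],
  ],
)

```text
clock: 15.9
position: [577.0, 109.8, 187.4]
orientation: [0.731, -0.682, 0.0, -0.0]
force: [-5.4, 0.5, 12.1]
width: 0.3
```

>>> step_arm(
  linear=[
    [0,0,-5],
    [0,0,-20],
    [0,0,-45],
    [0,0,-70],
    [0,0,-90],
    [0,0,-100],
    [0,0,-100],
    [0,0,-100],
  ],
  dr=[
    [0,0,0],
    [0,0,0],
    [0,0,0],
    [0,0,0],
    [0,0,0],
    [0,0,0],
    [0,0,0],
    [0,0,0],
  ],
)

```text
clock: 16.7
position: [576.8, 109.8, 285.4]
orientation: [0.731, -0.683, -0.0, 0.0]
force: [-0.5, 0.2, -0.6]
width: -0.1
```

```bash
python3 - <<'E'
from h import *
for n in("side",):
    im=manip.camera(n)[:,:,::-1].copy();cv2.imwrite(f"pics/{n}8.png",im)
a=cv2.imread("pics/side6.png");b=cv2.imread("pics/side8.png");c=cv2.imread("pics/side0.png")
cv2.imwrite("pics/s8c.png",cv2.resize(np.hstack([x[180:225,255:280] for x in(c,a,b)]),None,fx=10,fy=10,interpolation=cv2.INTER_CUBIC))
o=manip.observe();print(o["position"],o["force"],o["width"],o["joints"])
E
```

```text
[576.55317197 109.8081698  284.92110806] [ 0.2329605   0.17453534 -0.42916883] 0.14233254150120753 [-3.44012377e-02  8.59687145e-02  1.75915553e-01  1.66234000e+00
 -8.75994974e-05 -1.67355698e+00]
```

View pics/s8c.png

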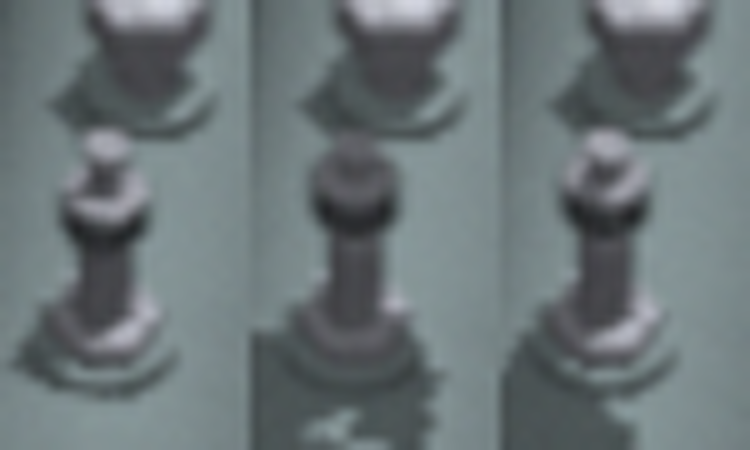

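View pics/side8.png

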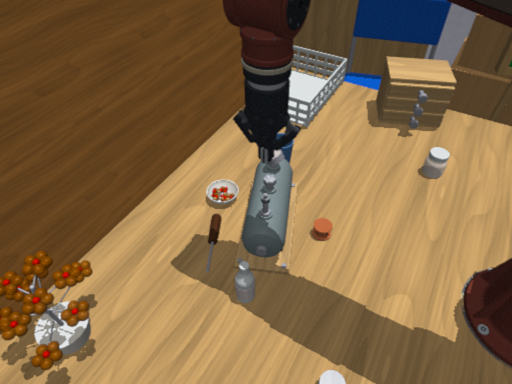

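```bash
python3 -c "
from plant import manip
print(manip.job_done())"
```

```text
the job is handed in; nothing more can be done
None
```

The bleed valve's lock nut is unscrewed to its stop, the air was let out, and the job was handed in at about 17 s on the robot clock.

- **Lock nut:** I turned it anticlockwise about 3.3 rad in one grip. I then gripped it again and turned further: only a small sideways force appeared and the nut did not climb. The wrist torque readings were too noisy to show the stop clearly, so the evidence is that check plus the pictures. They show the nut about 4.7 mm higher than at the start, against 4.8 mm for a full turn-out.
- **Valve tip:** I pressed it with the closed fingers to a firm stop at 187.4 mm (expected 187.5 mm). The force rose from 9 to 12 N with almost no further travel. It was held there for about 1.2 s, then I lifted straight off.
- **Final check:** The side picture shows the tip back at its starting height and the nut still raised. The spool, bowl, screwdriver and glue bottle look unmoved. The gripper is about 95 mm above the valve, touching nothing.

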